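# Set the curing lamp to its amber filter and trim its output

## Robot

A 6-joint arm with a two-finger parallel gripper is mounted at the origin on the work surface. World frame = base frame: x ahead of the robot, y to its left, z up, the work surface at z = 0. Lengths are in m, angles in rad, forces in N, time in s.
With the tool pointing down it reaches from about 0.3 to 0.775 m from the base axis. Payload 14.6 kg.
Tool frame: the origin (TCP) lies on the centre line of the jaws, within the pads' length; the fingertips stand ctrl.tcp_to_tips ahead of it and the grasp point (between the pads) lies 2 mm behind it (ctrl.tcp_to_tips is the distance from the TCP to the fingertips, in m); z points along the fingers, y is the line along which they close (so a half turn about z gives the same grasp; the last joint's range is limited). The gripper opens to 94 mm and grips with 3 to 60 N. Pads are 16 mm wide; open, the fingers measure 119 mm over their backs; the gripper's body (75 mm by 177 mm) begins 78 mm behind the grasp point.
Start: joints at [-1.285, 0.3, 1.521, -0, 1.321, -0.067], TCP at [0.19, -0.516, 0.222] pointing down, gripper open.
Joint ranges: [-3.03, 3.03], [-0.79, 2.21], [0.23, 2.52], [-1.04, 4.18], [0, 3.07], [-2.55, 2.55]. Speed limits (rad/s): [2.22, 2.22, 2.57, 3.14, 3.14, 3.14].

## Interface

Orientations are given as [roll, pitch, yaw] about the fixed x, y, z axes, in that order (R = Rz(yaw) Ry(pitch) Rx(roll)).
In Python, from station import telemetry, viewer, hand_in, ctrl gives the robot as it stands.
- The arm moves only by the tool step_arm, never from a script. Its argument "plan" is a list of rows, each an object of numbers: "dx", "dy", "dz": the shift along the tool's x, y, z scaled (see below); "rx", "ry", "rz": the turn, a rotation vector about the tool's x, y, z scaled (see below); "claw": the closure, from 0 (fully open) to 1 (shut). In form: [{"dx": .., "dy": .., "dz": .., "rx": .., "ry": .., "rz": .., "claw": ..}, ...]. A call has 1 to 10 rows; each row shifts and turns the commanded pose from where the row before left it, along the tool's axes as they then stand; what a row does not reach is not made up. The controller multiplies each number of a shift by 0.1 m and each number of a turn by 90 degrees. A row lasts 1/10 s, in which the tool goes at most 50 mm and 8.59 degrees, less where a joint would pass 70% of its speed; a pose out of reach is approached as far as the arm can. A call with a number of a shift or a turn outside -1 to 1 is refused whole. A call with a gripper value outside its range is refused whole. The fingers move at their own pace and stop on an object; "grip_force" is the grip in N (left out, the last holds). Time passes only in rows, so rows that do not move let the fingers close. It gives the time, the measured TCP pose, the force, the opening and the grip force at its end, in the units of the state.
- telemetry.get_obs(): the state, without advancing time (a new reading comes with each control period).
- viewer.camera(name): name is "scene" or "side" or "wrist"; returns a dict with "img" (480x640x3 uint8, red, green, blue), "z_map" (480x640 float32, m along the optical axis (not along the pixel's ray), 0 where there is no reading), "fx", "fy", "cx", "cy" (pixels), "dist" ([k1, k2, p1, p2, k3] as OpenCV has them; the pictures are not rectified), "R" (3x3) and "t" (3): a world point X has camera coordinates R X + t; the wrist camera has in their place "tool_from_camera" (4x4, takes a point from camera to tool coordinates, whose origin is the TCP and whose axes are the flange's). Camera axes: x right, y down, z forward; pixel columns grow to the right and rows downward; lengths in m; the calibration is good to about 2 mm. A picture is of the moment at which its call begins: read the wrist's pose just before it.
- hand_in(): hands the job in; it is judged then, once.
Trained networks look in a picture, given as the dict that the camera call returned (one of the last four; its "shot" number tells which), for a name from the list of things; names that differ only in an ending like _2 or _b are one class to them, and where a whole thing is asked for, a point or a joint stands for the part that bears it (a point fixed in the world has none). Each returns a list of dicts, best first, with "score" (0 to 1); they miss things now and then, are a little off and sometimes report something else, mostly with a low value. They report only what shows in the picture. A call takes as long as a camera call. They do not tell look-alikes from the thing itself.
- viewer.recognise(target, picture): "rect" ([left, top, right, bottom] in pixels, round what is visible of it).
The state is a dict: "time_s": time; "qpos": joint angles; "joint_vel": joint speeds; "tau": joint torques, N m; "ee_pos": TCP position; "eef_rot": TCP orientation; "force": force on the tool from outside, world axes, zero at the start; "moment": the same for the moment, N m; "grip_width": finger opening in m; "grip_force": force on a finger pad.
Only numpy, scipy, OpenCV 4.12 (cv2) and the standard library are available. Lean on these libraries where they do the work, as an engineer would, in place of code of your own. Each camera call takes 0.05 s, during which the arm holds its last target. There are 200 camera calls.

## Task

On the light-curing unit, slide the shutter plate along by one stop, so that it clicks into its middle stop with the amber filter over the light port. Then, on the power supply, turn the sunken black knob clockwise until its white pointer line points at the middle of the red tab on the rim. Let go of everything and do not disturb the cast, the jar or the bowl.

Things in the scene. Friction and masses are not known exactly. Their poses are not given: they have to be found in the camera images.
- lamp: Light-curing unit, a white box fixed to the table, 240 mm (its x) by 150 mm (its y) by 65 mm high; origin at the centre of its underside. Two aluminium rails on its deck (tops 76 mm above the table) run along its x, 44 to 56 mm either side of the middle, with three black ticks 55 mm apart: the plate's fin stands level with a tick at each stop
- port (a point): Centre of the round light port (42 mm across, pale blue, dark rim) in the deck of the unit, 65 mm above the table, at x = +30 mm in the unit's frame; the shutter covers it at the start. Axes as the unit's
- shutter (a joint): Travel of the shutter plate (m), growing along the unit's -x (towards the robot): 0 = first stop, dark half over the port (start); 0.055 = middle stop, amber over the port; 0.110 = last stop, port open. Sprung stops: about 9 N to leave one, falling to nothing half way; past half way (by 5 mm or more) it snaps into the next, and settles within 2 mm when let go
- fin_top (a point): Centre of the top of the shutter's grip fin, a black upright bar with a white line along its top: 16 mm thick (along x), 60 mm long (along y), standing 31 mm above the plate; its top is 104 mm above the table. It moves with the plate; axes as the unit's. Plate: 116 mm long, 86 mm wide, 7 mm thick, top 73 mm above the table
- amber_centre (a point): Centre of the amber half of the shutter plate, 65 mm towards +x from the fin; over the port in the middle stop
- supply: Power supply, a pale box fixed to the table, 160 by 160 by 85 mm high; origin at the centre of its underside. In the middle of its top is a round well 108 mm across and 38 mm deep with the knob in it: fingers fully open may not fit into the well, so open them only part way (60 mm or so)
- knob (a joint): Angle of the sunken knob (rad), 0 to 2.6, growing clockwise seen from above; about 0.06 N m of friction, it stays where it is left. The direction of the pointer in the supply's frame, anticlockwise from its x axis, is 1.3 minus this value
- knob_top (a point): Centre of the top of the knob's grip bar, on the turning axis, 82 mm above the table (3 mm below the rim of the well). Its x axis points along the bar in the direction of the white pointer line. Bar: 64 mm long (x), 18 mm thick (y), 26 mm tall, black, standing on a black disc of 68 mm diameter; the white line runs from the middle to the +x end
- tab (a joint): Where the red tab stands on the rim (rad), in the same measure as knob: the pointer points at the middle of the tab when both are equal. It is not to be moved
- tab_mark (a point): Middle of the red tab (14 mm wide, 18 mm long, 2 mm high) on the top of the supply, 60 mm out from the knob's axis; its x axis points outwards from the knob's axis
- cast: Bystander: cream dental cast, 70 by 75 by 34 mm high, loose; origin at the centre of its underside
- bowl: Bystander: green mixing bowl, 110 mm across the rim, 60 mm high, loose; origin at the centre of its underside
- jar: Bystander: white jar with a blue cap, 52 mm across, 75 mm high, loose; origin at the centre of its underside
There are look-alikes about, which are no part of the job. Leave any yellow look-alike of the supply alone.

How it is judged:
By the outcome, as a careful person would: the job done as asked, in the order asked, and still so for the second after the job is handed in, with the robot touching nothing.
It also fails if it takes over 64 s, if anything falls off the work surface, if the arm or the gripper's body presses on something with over 40 N, if the wrist force passes 120 N, or if a joint passes its speed limit or range.

## Working session

There is one attempt and no reset: what is moved stays moved. The work goes in short steps, Python scripts to look and compute and a tool call to move; the robot and the scene stay as the last step left them, time stands still between calls to the robot, and variables do not carry over. Pictures are saved under pics/ and viewed, at most 10 in all, crops included, and the job is handed in when it is done.

Besides the shell and the picture viewer there is one more tool, called after ">>>" as name(argument=value, ...), one argument or row to a line, values as JSON. step_arm: Moves the arm, as the interface text tells. Shifts and turns lie within -1 to 1; 1 stands for 0.1 m of shift or 90 degrees of turn. Its arguments: {"type":"object","properties":{"plan":{"type":"array"},"grip_force":{"type":"number"}},"required":["plan"]}

```bash
mkdir -p pics; cat > h.py <<'E'
import numpy as np, cv2
from station import telemetry, viewer, ctrl
from scipy.spatial.transform import Rotation as Ro
def save(c,n,crop=None,s=1):
    im=c["img"]
    if crop: l,t,r,b=crop; im=im[t:b,l:r]
    im=cv2.resize(im,None,fx=s,fy=s,interpolation=cv2.INTER_CUBIC)
    cv2.imwrite(f"pics/{n}.png",im[:,:,::-1])
def pose(c):
    if "R" in c: return np.array(c["R"]),np.array(c["t"])
    o=telemetry.get_obs(); T=np.eye(4); T[:3,:3]=Ro.from_euler("xyz",o["eef_rot"]).as_matrix(); T[:3,3]=o["ee_pos"]
    M=np.linalg.inv(T@np.array(c["tool_from_camera"])); return M[:3,:3],M[:3,3]
def K(c): return np.array([[c["fx"],0,c["cx"]],[0,c["fy"],c["cy"]],[0,0,1.]])
def ray(c,px):
    return cv2.undistortPoints(np.array(px,float).reshape(-1,1,2),K(c),np.array(c["dist"],float)).reshape(-1,2)
def onz(c,px,z,P=None):
    R,t=P or pose(c); n=ray(c,px); d=np.c_[n,np.ones(len(n))]@R; o=-R.T@t
    return o+d*((z-o[2])/d[:,2])[:,None]
def world(c,P=None):
    R,t=P or pose(c); v,u=np.mgrid[:480,:640]; n=ray(c,np.c_[u.ravel(),v.ravel()]); z=c["z_map"].ravel()
    X=(np.c_[n*z[:,None],z]-t)@R; X[z==0]=np.nan; return X.reshape(480,640,3)
E
python3 - <<'E'
from h import *
print(ctrl.tcp_to_tips, telemetry.get_obs())
a=viewer.camera("scene");b=viewer.camera("side")
for n,c in(("scene",a),("side",b)):
    np.save
    save(c,n+"0")
    print(n,-np.array(c["R"]).T@c["t"])
    for k in("lamp","supply","shutter","knob","tab","cast","bowl","jar"):
        print(k,[(np.round(d["rect"]).astype(int).tolist(),round(d["score"],2)) for d in viewer.recognise(k,c)])
im=np.hstack([a["img"],b["img"]]);
import pickle;pickle.dump((a,b),open("ab.pkl","wb"))
E
```

```text
0.017 {'time_s': 0.0, 'qpos': array([-1.28454527e+00,  3.00474555e-01,  1.52159851e+00,  7.55571557e-06,
        1.32069894e+00, -6.65887297e-02]), 'joint_vel': array([ 0.00046153, -0.00049704, -0.00099002, -0.00063633,  0.00166803,
        0.0001765 ]), 'tau': array([ 2.66431867e-03, -5.31801867e+01, -3.52738202e+01,  7.09397555e-02,
        2.43992714e-02, -8.99324527e-05]), 'ee_pos': array([ 0.18999425, -0.51587507,  0.22187705]), 'eef_rot': array([-3.14041641e+00, -8.57753239e-05,  3.52837863e-01]), 'force': array([ 0.40905519, -0.04753901, -0.4830316 ]), 'moment': array([-0.02610001,  0.00587587, -0.01756811]), 'grip_force': 0.0, 'grip_width': 0.09382825587930575}
scene [1.71310204 0.13254793 0.8778984 ]
lamp [([180, 238, 281, 326], 0.8)]
supply [([356, 243, 452, 323], 0.95), ([393, 193, 466, 250], 0.91)]
shutter [([194, 259, 245, 304], 0.59), ([488, 240, 530, 280], 0.36)]
knob [([418, 206, 442, 219], 0.76), ([387, 264, 415, 282], 0.7)]
tab [([193, 259, 246, 302], 0.58)]
cast [([137, 243, 169, 263], 0.95), ([182, 236, 278, 325], 0.4)]
bowl [([486, 242, 531, 279], 0.85)]
jar [([306, 247, 328, 289], 0.86)]
side [0.28463528 0.95103256 0.75529381]
lamp [([249, 196, 342, 254], 0.82)]
supply [([228, 272, 307, 351], 0.65)]
shutter [([259, 197, 303, 215], 0.86)]
knob [([373, 328, 406, 361], 0.96), ([249, 287, 278, 314], 0.89), ([255, 199, 306, 218], 0.25)]
tab [([236, 283, 240, 289], 0.42)]
cast [([340, 183, 367, 204], 0.6)]
bowl [([246, 385, 313, 447], 0.58)]
jar [([292, 246, 314, 280], 0.73)]
```

View pics/scene0.png

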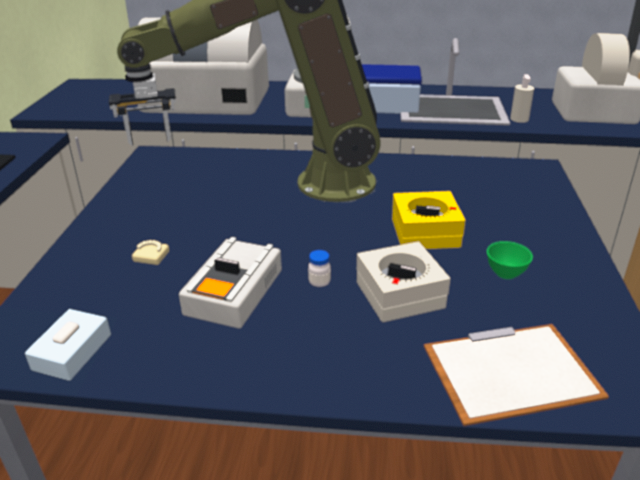

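View pics/side0.png

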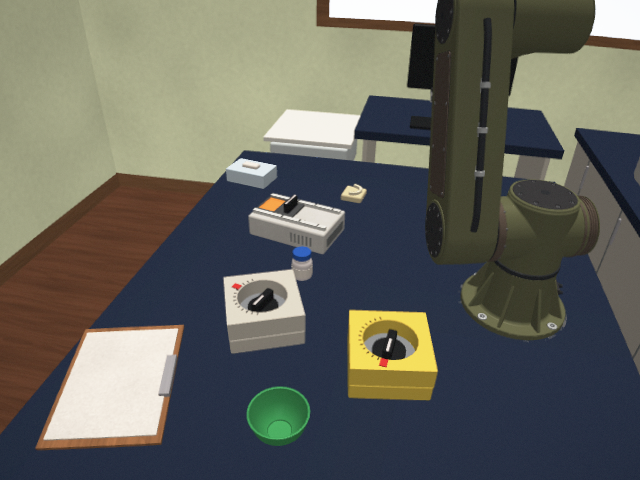

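Both pictures show the same layout. The lamp is at scene (232,281), with the amber half nearer the scene camera and the black fin at (228,265). The pale supply is at (402,280) with its red tab at (396,281).

What could be mistaken for the targets:
- **Supply:** the yellow box at scene (428,217) is a look-alike to leave alone. I choose the pale one.
- **Lamp:** the pale blue box at (68,343) has no rails or fin. I choose the white one with the rails.

```bash
cat > m.py <<'E'
from h import *
import pickle
a,b=pickle.load(open("ab.pkl","rb"))
for n,c,rects in(("scene",a,dict(lamp=(175,233,286,330),supply=(352,240,456,327),jar=(304,245,332,292))),("side",b,dict(lamp=(244,190,348,258),supply=(222,266,310,355),jar=(288,243,318,283)))):
    W=world(c)
    for k,(l,t,r,bb) in rects.items():
        P=W[t:bb,l:r].reshape(-1,3); 
        zt=dict(lamp=.065,supply=.085,jar=.075)[k]
        m=(abs(P[:,2]-zt)<(.005 if k=="supply" else .012))
        Q=P[m]; rc=cv2.minAreaRect((Q[:,:2]*1000).astype(np.float32))
        print(n,k,m.sum(),rc, np.median(Q[:,2]))
        if k=="lamp":
            m=(P[:,2]>.088); Q=P[m]; print("fin",m.sum(),Q.mean(0),Q[:,2].max(),cv2.minAreaRect((Q[:,:2]*1000).astype(np.float32)))
    I=c["img"].astype(int); red=(I[...,0]>150)&(I[...,1]<80)&(I[...,2]<80)
    l,t,r,bb=rects["supply"]; v,u=np.nonzero(red[t:bb,l:r]); print("red",len(v),onz(c,[[u.mean()+l,v.mean()+t]],.087))
save(a,"crop",(340,235,460,325),6)
E
python3 m.py
```

```text
scene lamp 3678 ((589.95458984375, -197.0203857421875), (151.97613525390625, 243.871826171875), 76.3536148071289) 0.06536641046373315
fin 200 [ 0.613029   -0.20016874  0.09757394] 0.1060922252912093 ((609.1931762695312, -201.93502807617188), (60.81568145751953, 22.214122772216797), 75.8620834350586)
scene supply 1879 ((566.9598999023438, 196.5803985595703), (167.26646423339844, 163.99745178222656), 23.702098846435547) 0.08260453287745648
scene jar 222 ((527.6787719726562, 1.4567337036132812), (44.98900604248047, 49.623634338378906), 76.71554565429688) 0.07158667427493927
red 22 [[0.62834773 0.18278928 0.087     ]]
side lamp 2449 ((601.8131713867188, -131.8505859375), (276.5108337402344, 245.8483428955078), 78.91203308105469) 0.0668834487702916
fin 105 [ 0.60563196 -0.19843701  0.09896433] 0.10601857988405733 ((607.3008422851562, -202.67669677734375), (63.51466751098633, 16.252193450927734), 77.4101791381836)
side supply 2569 ((564.6763916015625, 194.00091552734375), (160.63507080078125, 166.21844482421875), 24.05640983581543) 0.0843043538109064
side jar 298 ((525.6416625976562, 57.1728630065918), (161.57809448242188, 45.08191680908203), 89.603515625) 0.07479665350202978
red 26 [[0.62791093 0.17943834 0.087     ]]
```

View pics/crop.png

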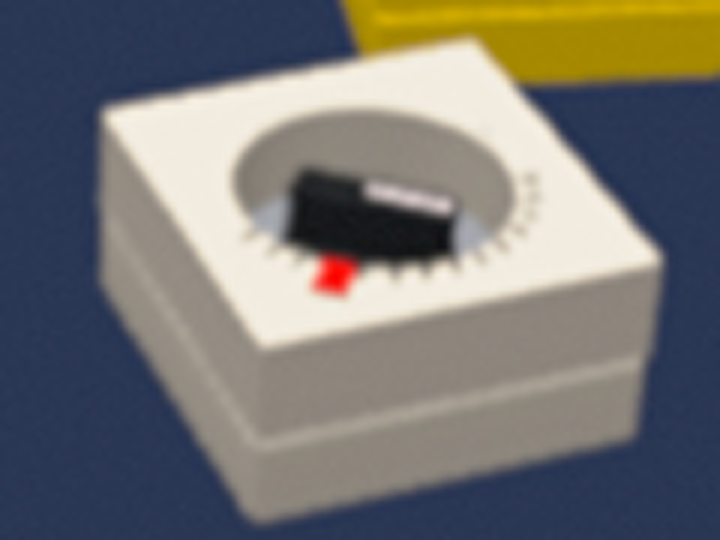

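The crop confirms my choice: a pale supply with a black knob bar, its white line pointing to image right, and a red tab nearest the camera. The lamp's x axis is at about -13.7° and the fin is at (0.608, -0.202). I'm moving above the fin now.

>>> step_arm(
  plan=[
    {"dx":0.36,"dy":-0.107},
    {"dx":0.36,"dy":-0.107},
    {"dx":0.36,"dy":-0.107},
    {"dx":0.36,"dy":-0.107},
    {"dx":0.36,"dy":-0.107},
    {"dx":0.36,"dy":-0.107},
    {"dx":0.36,"dy":-0.107},
    {"dx":0.36,"dy":-0.107},
    {"dx":0.36,"dy":-0.107},
    {"dx":0.36,"dy":-0.107},
  ],
)

```text
$.plan[0]: bad value
```

>>> step_arm(
  plan=[
    {"dx":0.28,"dy":-0.1},
    {"dx":0.28,"dy":-0.1},
    {"dx":0.28,"dy":-0.1},
    {"rz":-0.09},
    {"rz":-0.09},
    {"rz":-0.09},
    {"rz":-0.09},
    {"rz":-0.09},
    {"rz":-0.09},
    {"rz":-0.08},
  ],
)

```text
$.plan[0]: bad value
```

```bash
python3 - <<'E'
from h import *
o=telemetry.get_obs(); print(o["ee_pos"],o["eef_rot"],o["qpos"])
c=viewer.camera("wrist"); P=pose(c); save(c,"w1")
print("cam",-P[0].T@P[1])
W=world(c,P).reshape(-1,3)
Q=W[(W[:,2]>.09)&(W[:,2]<.12)&(np.hypot(W[:,0]-.608,W[:,1]+.2)<.06)]
print(len(Q),cv2.minAreaRect((Q[:,:2]*1000).astype(np.float32)), np.percentile(Q[:,2],95) if len(Q) else 0)
E
```

```text
[ 0.19004017 -0.51612599  0.22245848] [3.14155074e+00 1.56003284e-05 3.52838709e-01] [-1.28458480e+00  2.99886166e-01  1.52098746e+00 -1.31852317e-05
  1.32067616e+00 -6.66239203e-02]
cam [ 0.26484164 -0.48958431  0.38429986]
0 ((0.0, 0.0), (0.0, 0.0), 0.0) 0
```

View pics/w1.png

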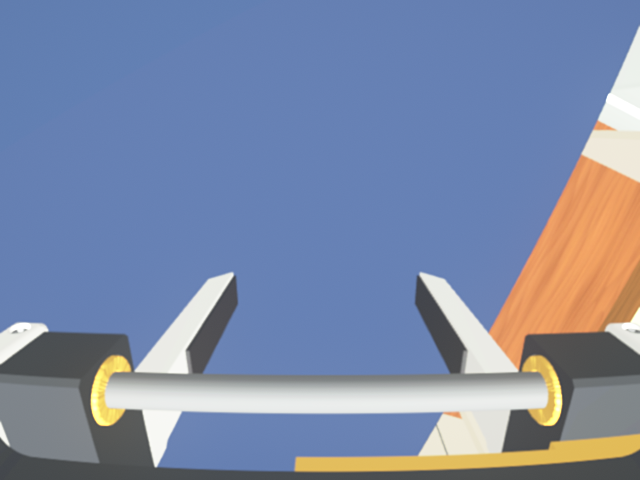

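The rows need all of their keys, so both calls were refused and the arm has not moved. The wrist picture shows only the bare table and the fingers, at about (235,275) and (418,275).

>>> step_arm(
  plan=[
    {"dx":0.36,"dy":-0.107,"dz":0,"rx":0,"ry":0,"rz":0,"claw":0},
    {"dx":0.36,"dy":-0.107,"dz":0,"rx":0,"ry":0,"rz":0,"claw":0},
    {"dx":0.36,"dy":-0.107,"dz":0,"rx":0,"ry":0,"rz":0,"claw":0},
    {"dx":0.36,"dy":-0.107,"dz":0,"rx":0,"ry":0,"rz":0,"claw":0},
    {"dx":0.36,"dy":-0.107,"dz":0,"rx":0,"ry":0,"rz":0,"claw":0},
    {"dx":0.36,"dy":-0.107,"dz":0,"rx":0,"ry":0,"rz":0,"claw":0},
    {"dx":0.36,"dy":-0.107,"dz":0,"rx":0,"ry":0,"rz":0,"claw":0},
    {"dx":0.36,"dy":-0.107,"dz":0,"rx":0,"ry":0,"rz":0,"claw":0},
    {"dx":0.36,"dy":-0.107,"dz":0,"rx":0,"ry":0,"rz":0,"claw":0},
    {"dx":0.36,"dy":-0.107,"dz":0,"rx":0,"ry":0,"rz":0,"claw":0},
  ],
)

```text
time_s: 1.95
ee_pos: [0.492, -0.2902, 0.2225]
eef_rot: [3.141, -0.0, 0.353]
force: [-0.6, 0.3, 0.3]
grip_width: 0.0939
grip_force: 0.0
```

>>> step_arm(
  plan=[
    {"dx":0.28,"dy":-0.1,"dz":0,"rx":0,"ry":0,"rz":0,"claw":0},
    {"dx":0.28,"dy":-0.1,"dz":0,"rx":0,"ry":0,"rz":0,"claw":0},
    {"dx":0.28,"dy":-0.1,"dz":0,"rx":0,"ry":0,"rz":0,"claw":0},
    {"dx":0,"dy":0,"dz":0,"rx":0,"ry":0,"rz":-0.09,"claw":0},
    {"dx":0,"dy":0,"dz":0,"rx":0,"ry":0,"rz":-0.09,"claw":0},
    {"dx":0,"dy":0,"dz":0,"rx":0,"ry":0,"rz":-0.09,"claw":0},
    {"dx":0,"dy":0,"dz":0,"rx":0,"ry":0,"rz":-0.09,"claw":0},
    {"dx":0,"dy":0,"dz":0,"rx":0,"ry":0,"rz":-0.09,"claw":0},
    {"dx":0,"dy":0,"dz":0,"rx":0,"ry":0,"rz":-0.09,"claw":0},
    {"dx":0,"dy":0,"dz":0,"rx":0,"ry":0,"rz":-0.08,"claw":0},
  ],
)

```text
time_s: 2.95
ee_pos: [0.5593, -0.2341, 0.2224]
eef_rot: [-3.142, -0.0, 1.332]
force: [0.4, -0.3, -0.3]
grip_width: 0.0941
grip_force: 0.0
```

```bash
cat > fin.py <<'E'
from h import *
import sys
c=viewer.camera("wrist"); o=telemetry.get_obs(); P=pose(c); save(c,sys.argv[1])
print(o["time_s"],o["ee_pos"],o["eef_rot"],o["qpos"],o["force"])
W=world(c,P).reshape(-1,3)
# fin top
Q=W[(W[:,2]>.092)&(W[:,2]<.12)&(np.hypot(W[:,0]-.59,W[:,1]+.197)<.08)]
print(len(Q),cv2.minAreaRect((Q[:,:2]*1000).astype(np.float32)), np.percentile(Q[:,2],[50,95]) if len(Q) else 0)
E
python3 fin.py w2
```

```text
3.0 [ 0.55934244 -0.2341414   0.22239013] [-3.14146464e+00 -1.66569258e-05  1.33969675e+00] [-4.56828884e-01  4.26682705e-01  1.34958536e+00 -1.26837151e-05
  1.36545308e+00 -2.25726724e-01] [ 0.53441222 -0.09216005  0.09315619]
1714 ((607.2256469726562, -204.76210021972656), (60.22328567504883, 16.423315048217773), 76.77232360839844) [0.10349302 0.1048774 ]
```

View pics/w2.png

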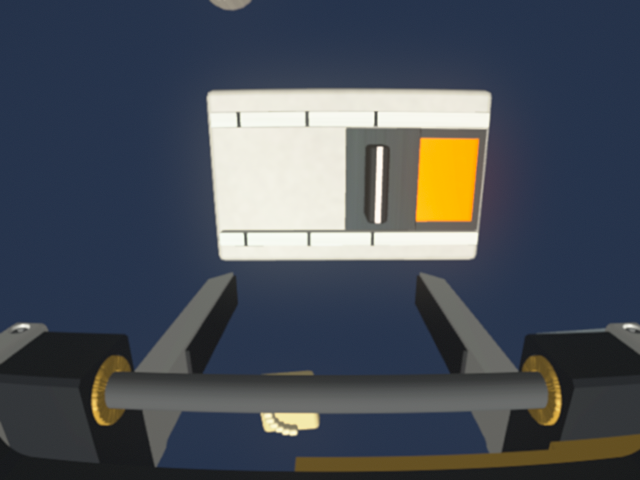

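The fin with its white line is at pixel (377,185), level with the rightmost ticks (first stop). Amber is at (447,180) and the fingers are parallel to the fin. Next I descend around it and grip.

>>> step_arm(
  plan=[
    {"dx":0.204,"dy":0.2,"dz":0,"rx":0,"ry":0,"rz":0,"claw":0},
    {"dx":0.204,"dy":0.2,"dz":0,"rx":0,"ry":0,"rz":0,"claw":0},
    {"dx":0,"dy":0,"dz":0.3,"rx":0,"ry":0,"rz":0,"claw":0},
    {"dx":0,"dy":0,"dz":0.3,"rx":0,"ry":0,"rz":0,"claw":0},
    {"dx":0,"dy":0,"dz":0.3,"rx":0,"ry":0,"rz":0,"claw":0},
    {"dx":0,"dy":0,"dz":0.2,"rx":0,"ry":0,"rz":0,"claw":0},
    {"dx":0,"dy":0,"dz":0.1,"rx":0,"ry":0,"rz":0,"claw":0},
    {"dx":0,"dy":0,"dz":0.08,"rx":0,"ry":0,"rz":0,"claw":0},
    {"dx":0,"dy":0,"dz":0,"rx":0,"ry":0,"rz":0,"claw":0},
  ],
)

```text
time_s: 3.9
ee_pos: [0.608, -0.2042, 0.0941]
eef_rot: [-3.141, -0.0, 1.326]
force: [0.5, 0.1, -0.5]
grip_width: 0.0939
grip_force: 0.0
```

>>> step_arm(
  grip_force=20,
  plan=[
    {"dx":0,"dy":0,"dz":0,"rx":0,"ry":0,"rz":0,"claw":1},
    {"dx":0,"dy":0,"dz":0,"rx":0,"ry":0,"rz":0,"claw":1},
    {"dx":0,"dy":0,"dz":0,"rx":0,"ry":0,"rz":0,"claw":1},
    {"dx":0,"dy":0,"dz":0,"rx":0,"ry":0,"rz":0,"claw":1},
    {"dx":0,"dy":0,"dz":0,"rx":0,"ry":0,"rz":0,"claw":1},
    {"dx":0,"dy":0,"dz":0,"rx":0,"ry":0,"rz":0,"claw":1},
    {"dx":0,"dy":0,"dz":0,"rx":0,"ry":0,"rz":0,"claw":1},
    {"dx":0,"dy":0,"dz":0,"rx":0,"ry":0,"rz":0,"claw":1},
  ],
)

```text
time_s: 4.7
ee_pos: [0.608, -0.2042, 0.0944]
eef_rot: [-3.142, -0.0, 1.327]
force: [-0.4, 0.3, -0.8]
grip_width: 0.0333
grip_force: 0.0
```

>>> step_arm(
  plan=[
    {"dx":0,"dy":0,"dz":0,"rx":0,"ry":0,"rz":0,"claw":1},
    {"dx":0,"dy":0,"dz":0,"rx":0,"ry":0,"rz":0,"claw":1},
    {"dx":0,"dy":0,"dz":0,"rx":0,"ry":0,"rz":0,"claw":1},
    {"dx":0,"dy":0,"dz":0,"rx":0,"ry":0,"rz":0,"claw":1},
    {"dx":0,"dy":0,"dz":0,"rx":0,"ry":0,"rz":0,"claw":1},
  ],
)

```text
time_s: 5.2
ee_pos: [0.6076, -0.2041, 0.0944]
eef_rot: [-3.14, -0.0, 1.327]
force: [-6.5, 1.9, 3.0]
grip_width: 0.0158
grip_force: 20.0
```

>>> step_arm(
  plan=[
    {"dx":0,"dy":-0.06,"dz":0,"rx":0,"ry":0,"rz":0,"claw":1},
    {"dx":0,"dy":-0.06,"dz":0,"rx":0,"ry":0,"rz":0,"claw":1},
    {"dx":0,"dy":-0.06,"dz":0,"rx":0,"ry":0,"rz":0,"claw":1},
    {"dx":0,"dy":-0.06,"dz":0,"rx":0,"ry":0,"rz":0,"claw":1},
    {"dx":0,"dy":-0.06,"dz":0,"rx":0,"ry":0,"rz":0,"claw":1},
    {"dx":0,"dy":-0.06,"dz":0,"rx":0,"ry":0,"rz":0,"claw":1},
    {"dx":0,"dy":-0.06,"dz":0,"rx":0,"ry":0,"rz":0,"claw":1},
    {"dx":0,"dy":-0.06,"dz":0,"rx":0,"ry":0,"rz":0,"claw":1},
    {"dx":0,"dy":-0.07,"dz":0,"rx":0,"ry":0,"rz":0,"claw":1},
    {"dx":0,"dy":0,"dz":0,"rx":0,"ry":0,"rz":0,"claw":1},
  ],
)

```text
time_s: 6.2
ee_pos: [0.5537, -0.1911, 0.0944]
eef_rot: [-3.141, 0.001, 1.326]
force: [-2.0, -4.9, -1.1]
grip_width: 0.0156
grip_force: 20.0
```

>>> step_arm(
  plan=[
    {"dx":0,"dy":0,"dz":0,"rx":0,"ry":0,"rz":0,"claw":1},
    {"dx":0,"dy":0,"dz":0,"rx":0,"ry":0,"rz":0,"claw":0.5},
    {"dx":0,"dy":0,"dz":0,"rx":0,"ry":0,"rz":0,"claw":0.5},
    {"dx":0,"dy":0,"dz":0,"rx":0,"ry":0,"rz":0,"claw":0.5},
    {"dx":0,"dy":0,"dz":0,"rx":0,"ry":0,"rz":0,"claw":0.5},
    {"dx":0,"dy":0,"dz":0,"rx":0,"ry":0,"rz":0,"claw":0.5},
    {"dx":0,"dy":0,"dz":0,"rx":0,"ry":0,"rz":0,"claw":0.5},
  ],
)

```text
time_s: 6.9
ee_pos: [0.5547, -0.1909, 0.0944]
eef_rot: [-3.142, -0.0, 1.327]
force: [-0.6, -0.3, 0.5]
grip_width: 0.0473
grip_force: 0.0
```

>>> step_arm(
  plan=[
    {"dx":0,"dy":0,"dz":-0.1,"rx":0,"ry":0,"rz":0,"claw":0.5},
    {"dx":0,"dy":0,"dz":-0.3,"rx":0,"ry":0,"rz":0,"claw":0.36},
    {"dx":0,"dy":0,"dz":-0.35,"rx":0,"ry":0,"rz":0,"claw":0.36},
    {"dx":0,"dy":0,"dz":-0.35,"rx":0,"ry":0,"rz":0,"claw":0.36},
    {"dx":0,"dy":0,"dz":-0.35,"rx":0,"ry":0,"rz":0,"claw":0.36},
    {"dx":0,"dy":0,"dz":0,"rx":0,"ry":0,"rz":0,"claw":0.36},
  ],
)

```text
time_s: 7.5
ee_pos: [0.5559, -0.1914, 0.2454]
eef_rot: [3.133, 0.001, 1.327]
force: [1.0, -0.3, 0.0]
grip_width: 0.0601
grip_force: 0.0
```

```bash
python3 fin.py w3
```

```text
7.55 [ 0.55526242 -0.19117079  0.24236983] [3.13688045e+00 6.96383259e-04 1.32668272e+00] [-3.93949341e-01  3.66917712e-01  1.38574377e+00  1.51045880e-05
  1.38416781e+00 -1.49840144e-01] [-0.12671594  0.61033178 -0.478879  ]
1293 ((552.5813598632812, -191.50503540039062), (59.66219711303711, 15.936737060546875), 76.38157653808594) [0.10061652 0.10205209]
```

>>> step_arm(
  plan=[
    {"dx":0.39,"dy":-0.105,"dz":0,"rx":0,"ry":0,"rz":0,"claw":0.36},
    {"dx":0.39,"dy":-0.105,"dz":0,"rx":0,"ry":0,"rz":0,"claw":0.36},
    {"dx":0.39,"dy":-0.105,"dz":0,"rx":0,"ry":0,"rz":0,"claw":0.36},
    {"dx":0.39,"dy":-0.105,"dz":0,"rx":0,"ry":0,"rz":0,"claw":0.36},
    {"dx":0.39,"dy":-0.105,"dz":0,"rx":0,"ry":0,"rz":0,"claw":0.36},
    {"dx":0.39,"dy":-0.105,"dz":0,"rx":0,"ry":0,"rz":0,"claw":0.36},
    {"dx":0.39,"dy":-0.105,"dz":0,"rx":0,"ry":0,"rz":0,"claw":0.36},
    {"dx":0.39,"dy":-0.105,"dz":0,"rx":0,"ry":0,"rz":0,"claw":0.36},
    {"dx":0,"dy":0,"dz":0,"rx":0,"ry":0,"rz":0,"claw":0.36},
  ],
)

```text
time_s: 8.45
ee_pos: [0.5477, 0.1359, 0.2384]
eef_rot: [-3.14, 0.0, 1.331]
force: [1.4, -0.3, -0.2]
grip_width: 0.0602
grip_force: 0.0
```

```bash
cat > knob.py <<'E'
from h import *
import sys
c=viewer.camera("wrist"); o=telemetry.get_obs(); P=pose(c); save(c,sys.argv[1])
print(o["time_s"],o["ee_pos"],o["eef_rot"],o["qpos"],o["grip_width"])
I=c["img"].astype(int)
red=((I[...,0]>140)&(I[...,1]<90)&(I[...,2]<90)).astype(np.uint8)
W=world(c,P); near=np.hypot(W[...,0]-.566,W[...,1]-.195)<.1
v,u=np.nonzero(red&near); tab=onz(c,[[u.mean(),v.mean()]],.087,P)[0]; print("tab",len(v),tab)
m=near&(W[...,2]>.081)&(W[...,2]<.091)&(I.min(2)>90); Q=W[m]
q=cv2.minAreaRect((Q[:,:2]*1000).astype(np.float32)); print("box",m.sum(),q)
C=np.array([.566,.195])
for z0,z1 in((.077,.086),):
    m=(np.hypot(W[...,0]-C[0],W[...,1]-C[1])<.046)&(W[...,2]>z0)&(W[...,2]<z1)
    Q=W[m]; q=cv2.minAreaRect((Q[:,:2]*1000).astype(np.float32)); print("bar",len(Q),q)
    wh=m&(I.min(2)>110); v,u=np.nonzero(wh); X=onz(c,np.c_[u,v],.082,P)[:,:2]; qq=cv2.minAreaRect((X*1000).astype(np.float32)); print("white",len(X),X.mean(0),qq)
    k=np.array(q[0])/1000
    d=X.mean(0)-k; print("pointer",np.degrees(np.arctan2(d[1],d[0])))
    for cc in(k,): d=tab[:2]-cc; print("tabdir",np.degrees(np.arctan2(d[1],d[0])),np.hypot(*d))
E
python3 knob.py w4
```

```text
8.5 [0.54791638 0.13386052 0.23846316] [-3.14003642e+00  6.50271632e-04  1.32986859e+00] [1.74663915e-01 3.20492617e-01 1.45661196e+00 3.40948013e-05
 1.36617438e+00 4.15585204e-01] 0.06029420894003999
tab 268 [0.62970731 0.17664702 0.087     ]
box 22815 ((565.9229736328125, 192.06631469726562), (160.88302612304688, 161.3722686767578), 23.588268280029297)
bar 1590 ((565.5181884765625, 191.86134338378906), (63.83493423461914, 18.040584564208984), 72.94049072265625)
white 377 [0.5692186  0.20296861] ((563.7879028320312, 192.373779296875), (62.238319396972656, 16.373065948486328), 76.2070541381836)
pointer 71.57437286148027
tabdir -13.334361957718563 0.0659675631537056
```

View pics/w4.png

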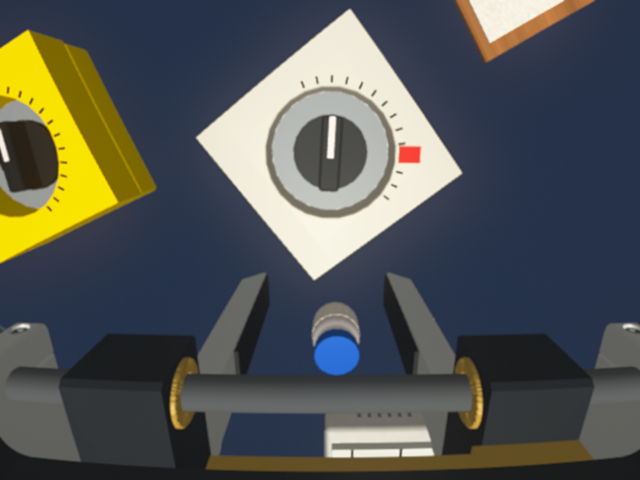

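The shutter fin is now at (0.5526, -0.1915), which is 56 mm along, so it sits at the middle stop. The picture shows the pale supply with its knob centre at (331,152), the pointer pointing up, the red tab at (409,155) and the jar below. The bar is at about 73° and the tab at about -13°, so the turn is roughly 86° clockwise.

>>> step_arm(
  plan=[
    {"dx":0.3,"dy":0.016,"dz":0,"rx":0,"ry":0,"rz":0.036,"claw":0.36},
    {"dx":0.3,"dy":0.016,"dz":0,"rx":0,"ry":0,"rz":0,"claw":0.36},
    {"dx":0,"dy":0,"dz":0.35,"rx":0,"ry":0,"rz":0,"claw":0.36},
    {"dx":0,"dy":0,"dz":0.35,"rx":0,"ry":0,"rz":0,"claw":0.36},
    {"dx":0,"dy":0,"dz":0.3,"rx":0,"ry":0,"rz":0,"claw":0.36},
    {"dx":0,"dy":0,"dz":0,"rx":0,"ry":0,"rz":0,"claw":0.36},
    {"dx":0,"dy":0,"dz":0,"rx":0,"ry":0,"rz":0,"claw":0.36},
  ],
)

```text
time_s: 9.2
ee_pos: [0.568, 0.1882, 0.14]
eef_rot: [-3.141, 0.0, 1.269]
force: [-0.1, 0.3, -0.4]
grip_width: 0.0601
grip_force: 0.0
```

>>> step_arm(
  plan=[
    {"dx":0.028,"dy":-0.035,"dz":0.1,"rx":0,"ry":0,"rz":0,"claw":0.36},
    {"dx":0,"dy":0,"dz":0.25,"rx":0,"ry":0,"rz":0,"claw":0.36},
    {"dx":0,"dy":0,"dz":0.15,"rx":0,"ry":0,"rz":0,"claw":0.36},
    {"dx":0,"dy":0,"dz":0.1,"rx":0,"ry":0,"rz":0,"claw":0.36},
    {"dx":0,"dy":0,"dz":0,"rx":0,"ry":0,"rz":0,"claw":0.36},
  ],
)

```text
time_s: 9.7
ee_pos: [0.5649, 0.1926, 0.0786]
eef_rot: [-3.14, 0.001, 1.27]
force: [-0.5, -0.9, -0.3]
grip_width: 0.0598
grip_force: 0.0
```

>>> step_arm(
  grip_force=15,
  plan=[
    {"dx":0,"dy":0,"dz":0,"rx":0,"ry":0,"rz":0,"claw":1},
    {"dx":0,"dy":0,"dz":0,"rx":0,"ry":0,"rz":0,"claw":1},
    {"dx":0,"dy":0,"dz":0,"rx":0,"ry":0,"rz":0,"claw":1},
    {"dx":0,"dy":0,"dz":0,"rx":0,"ry":0,"rz":0,"claw":1},
    {"dx":0,"dy":0,"dz":0,"rx":0,"ry":0,"rz":0,"claw":1},
    {"dx":0,"dy":0,"dz":0,"rx":0,"ry":0,"rz":0,"claw":1},
    {"dx":0,"dy":0,"dz":0,"rx":0,"ry":0,"rz":0,"claw":1},
    {"dx":0,"dy":0,"dz":0,"rx":0,"ry":0,"rz":0,"claw":1},
    {"dx":0,"dy":0,"dz":0,"rx":0,"ry":0,"rz":0,"claw":1},
  ],
)

```text
time_s: 10.6
ee_pos: [0.5649, 0.1929, 0.0796]
eef_rot: [-3.141, 0.0, 1.27]
force: [-6.2, 1.9, 5.1]
grip_width: 0.018
grip_force: 15.0
```

>>> step_arm(
  plan=[
    {"dx":0,"dy":0,"dz":0,"rx":0,"ry":0,"rz":0.08,"claw":1},
    {"dx":0,"dy":0,"dz":0,"rx":0,"ry":0,"rz":0.08,"claw":1},
    {"dx":0,"dy":0,"dz":0,"rx":0,"ry":0,"rz":0.08,"claw":1},
    {"dx":0,"dy":0,"dz":0,"rx":0,"ry":0,"rz":0.08,"claw":1},
    {"dx":0,"dy":0,"dz":0,"rx":0,"ry":0,"rz":0.08,"claw":1},
  ],
)

```text
time_s: 11.1
ee_pos: [0.5638, 0.1936, 0.0796]
eef_rot: [-3.139, 0.002, 0.637]
force: [-14.8, 7.2, 9.0]
grip_width: 0.0183
grip_force: 15.0
```

>>> step_arm(
  plan=[
    {"dx":0,"dy":0,"dz":0,"rx":0,"ry":0,"rz":0.08,"claw":1},
    {"dx":0,"dy":0,"dz":0,"rx":0,"ry":0,"rz":0.08,"claw":1},
    {"dx":0,"dy":0,"dz":0,"rx":0,"ry":0,"rz":0.08,"claw":1},
    {"dx":0,"dy":0,"dz":0,"rx":0,"ry":0,"rz":0.08,"claw":1},
    {"dx":0,"dy":0,"dz":0,"rx":0,"ry":0,"rz":0.08,"claw":1},
    {"dx":0,"dy":0,"dz":0,"rx":0,"ry":0,"rz":0.08,"claw":1},
    {"dx":0,"dy":0,"dz":0,"rx":0,"ry":0,"rz":0.04,"claw":1},
    {"dx":0,"dy":0,"dz":0,"rx":0,"ry":0,"rz":0,"claw":1},
    {"dx":0,"dy":0,"dz":0,"rx":0,"ry":0,"rz":0,"claw":1},
  ],
)

```text
time_s: 12.0
ee_pos: [0.5636, 0.1953, 0.0796]
eef_rot: [-3.139, 0.004, -0.174]
force: [-15.0, 16.5, 7.6]
grip_width: 0.0183
grip_force: 15.0
```

>>> step_arm(
  plan=[
    {"dx":0,"dy":0,"dz":0,"rx":0,"ry":0,"rz":0,"claw":0.36},
    {"dx":0,"dy":0,"dz":0,"rx":0,"ry":0,"rz":0,"claw":0.36},
    {"dx":0,"dy":0,"dz":0,"rx":0,"ry":0,"rz":0,"claw":0.36},
    {"dx":0,"dy":0,"dz":0,"rx":0,"ry":0,"rz":0,"claw":0.36},
    {"dx":0,"dy":0,"dz":0,"rx":0,"ry":0,"rz":0,"claw":0.36},
    {"dx":0,"dy":0,"dz":0,"rx":0,"ry":0,"rz":0,"claw":0.36},
    {"dx":0,"dy":0,"dz":0,"rx":0,"ry":0,"rz":0,"claw":0.36},
  ],
)

```text
time_s: 12.7
ee_pos: [0.5653, 0.1927, 0.0794]
eef_rot: [3.142, 0.0, -0.175]
force: [0.3, 0.2, 0.3]
grip_width: 0.0605
grip_force: 0.0
```

>>> step_arm(
  plan=[
    {"dx":0,"dy":0,"dz":-0.15,"rx":0,"ry":0,"rz":0,"claw":0.36},
    {"dx":0,"dy":0,"dz":-0.3,"rx":0,"ry":0,"rz":0,"claw":0.36},
    {"dx":0,"dy":0,"dz":-0.3,"rx":0,"ry":0,"rz":0,"claw":0.36},
    {"dx":-0.3,"dy":0,"dz":-0.3,"rx":0,"ry":0,"rz":0,"claw":0.36},
    {"dx":-0.4,"dy":0,"dz":0,"rx":0,"ry":0,"rz":0,"claw":0.36},
    {"dx":0,"dy":0,"dz":0,"rx":0,"ry":0,"rz":0,"claw":0.36},
    {"dx":0,"dy":0,"dz":0,"rx":0,"ry":0,"rz":0,"claw":0.36},
    {"dx":0,"dy":0,"dz":0,"rx":0,"ry":0,"rz":0,"claw":0.36},
  ],
)

```text
time_s: 13.5
ee_pos: [0.4971, 0.2048, 0.185]
eef_rot: [-3.141, -0.001, -0.175]
force: [0.4, -0.2, -0.4]
grip_width: 0.0602
grip_force: 0.0
```

```bash
cat >> knob.py <<'E'
# refine: image-only lines projected to planes
wh=(I.min(2)>110)&(np.hypot(W[...,0]-k[0],W[...,1]-k[1])<.045)&(W[...,2]>.074)
n,l,st,ct=cv2.connectedComponentsWithStats(wh.astype(np.uint8))
for i in range(1,n):
    if st[i,4]<30: continue
    v,u=np.nonzero(l==i); X=onz(c,np.c_[u,v],.082,P)[:,:2]
    vx=cv2.fitLine((X*1000).astype(np.float32),cv2.DIST_L2,0,.01,.01).ravel(); a=np.degrees(np.arctan2(vx[1],vx[0]))
    print("line",st[i,4],X.mean(0),a, "offset of tab from line mm", (np.cross(vx[:2],tab[:2]*1000-vx[2:])), "knobctr",np.cross(vx[:2],k*1000-vx[2:]))
v,u=np.nonzero(red&near); X=onz(c,np.c_[u,v],.087,P)[:,:2]; print("tabrect",cv2.minAreaRect((X*1000).astype(np.float32)))
# well rim: dark step circle via points with z<.075
m=(np.hypot(W[...,0]-.566,W[...,1]-.193)<.07)&(W[...,2]<.078); D=W[m][:,:2]; print("well",cv2.minEnclosingCircle((D*1000).astype(np.float32)))
E
python3 knob.py w5 2>/dev/null
```

```text
13.55 [0.49710979 0.20475816 0.18460207] [-3.14150465e+00 -2.79473200e-04 -1.75423126e-01] [ 3.22617463e-01  3.06263696e-01  1.60362497e+00 -5.95885790e-05
  1.23141642e+00  2.06885673e+00] 0.05990586214457253
tab 517 [0.62957012 0.17874283 0.087     ]
box 32624 ((565.62744140625, 193.9673309326172), (161.04635620117188, 161.0396728515625), 23.758283615112305)
bar 2253 ((565.403564453125, 194.29437255859375), (17.49581527709961, 64.09034729003906), 79.39241790771484)
white 547 [0.57779083 0.19195377] ((565.7158813476562, 194.86593627929688), (16.47348403930664, 63.014892578125), 79.91023254394531)
pointer -10.700017490056792
tabdir -13.62362925131997 0.0660242191665839
line 520 [0.57965036 0.19156953] -10.243323 offset of tab from line mm -3.7450909945473896 knobctr 0.14791108864756097
tabrect ((629.615234375, 178.61599731445312), (12.268845558166504, 16.557161331176758), 79.71891021728516)
well ((565.5440673828125, 194.2115936279297), 55.06325912475586)
```

View pics/w5.png

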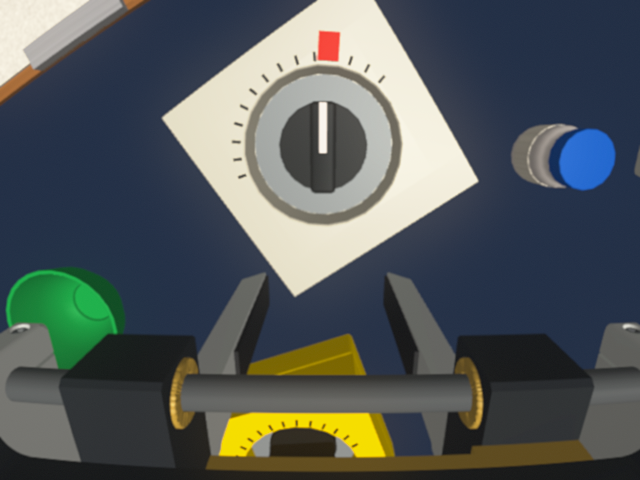

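The picture shows the pointer at (323,100–152) and the tab at (329,46). That leaves about 3.3° more to turn clockwise, so I regrip, better centred, and finish.

>>> step_arm(
  plan=[
    {"dx":0.33,"dy":-0.023,"dz":0,"rx":0,"ry":0,"rz":0,"claw":0.36},
    {"dx":0.335,"dy":0,"dz":0,"rx":0,"ry":0,"rz":0,"claw":0.36},
    {"dx":0,"dy":0,"dz":0,"rx":0,"ry":0,"rz":0,"claw":0.36},
    {"dx":0,"dy":0,"dz":0.3,"rx":0,"ry":0,"rz":0,"claw":0.36},
    {"dx":0,"dy":0,"dz":0.3,"rx":0,"ry":0,"rz":0,"claw":0.36},
    {"dx":0,"dy":0,"dz":0.25,"rx":0,"ry":0,"rz":0,"claw":0.36},
    {"dx":0,"dy":0,"dz":0.15,"rx":0,"ry":0,"rz":0,"claw":0.36},
    {"dx":0,"dy":0,"dz":0.04,"rx":0,"ry":0,"rz":0,"claw":0.36},
    {"dx":0,"dy":0,"dz":0,"rx":0,"ry":0,"rz":0,"claw":0.36},
  ],
)

```text
time_s: 14.45
ee_pos: [0.5624, 0.1956, 0.0806]
eef_rot: [3.142, 0.0, -0.175]
force: [-0.2, 0.9, 0.4]
grip_width: 0.0602
grip_force: 0.0
```

>>> step_arm(
  grip_force=15,
  plan=[
    {"dx":0,"dy":0,"dz":0,"rx":0,"ry":0,"rz":0,"claw":1},
    {"dx":0,"dy":0,"dz":0,"rx":0,"ry":0,"rz":0,"claw":1},
    {"dx":0,"dy":0,"dz":0,"rx":0,"ry":0,"rz":0,"claw":1},
    {"dx":0,"dy":0,"dz":0,"rx":0,"ry":0,"rz":0,"claw":1},
    {"dx":0,"dy":0,"dz":0,"rx":0,"ry":0,"rz":0,"claw":1},
    {"dx":0,"dy":0,"dz":0,"rx":0,"ry":0,"rz":0,"claw":1},
    {"dx":0,"dy":0,"dz":0,"rx":0,"ry":0,"rz":0,"claw":1},
    {"dx":0,"dy":0,"dz":0,"rx":0,"ry":0,"rz":0,"claw":1},
    {"dx":0,"dy":0,"dz":0,"rx":0,"ry":0,"rz":0,"claw":1},
  ],
)

```text
time_s: 15.35
ee_pos: [0.5623, 0.1958, 0.0806]
eef_rot: [-3.141, -0.0, -0.175]
force: [-1.2, 2.0, 1.1]
grip_width: 0.0182
grip_force: 15.0
```

>>> step_arm(
  plan=[
    {"dx":0,"dy":0,"dz":0,"rx":0,"ry":0,"rz":0.02,"claw":1},
    {"dx":0,"dy":0,"dz":0,"rx":0,"ry":0,"rz":0.017,"claw":1},
    {"dx":0,"dy":0,"dz":0,"rx":0,"ry":0,"rz":0,"claw":1},
    {"dx":0,"dy":0,"dz":0,"rx":0,"ry":0,"rz":0,"claw":1},
  ],
)

```text
time_s: 15.75
ee_pos: [0.5623, 0.1959, 0.0806]
eef_rot: [-3.141, -0.0, -0.233]
force: [0.9, 4.7, 2.4]
grip_width: 0.018
grip_force: 15.0
```

>>> step_arm(
  plan=[
    {"dx":0,"dy":0,"dz":0,"rx":0,"ry":0,"rz":0,"claw":0.36},
    {"dx":0,"dy":0,"dz":0,"rx":0,"ry":0,"rz":0,"claw":0.36},
    {"dx":0,"dy":0,"dz":0,"rx":0,"ry":0,"rz":0,"claw":0.36},
    {"dx":0,"dy":0,"dz":0,"rx":0,"ry":0,"rz":0,"claw":0.36},
    {"dx":0,"dy":0,"dz":0,"rx":0,"ry":0,"rz":0,"claw":0.36},
    {"dx":0,"dy":0,"dz":0,"rx":0,"ry":0,"rz":0,"claw":0.36},
    {"dx":0,"dy":0,"dz":0,"rx":0,"ry":0,"rz":0,"claw":0.36},
  ],
)

```text
time_s: 16.45
ee_pos: [0.5622, 0.1956, 0.0804]
eef_rot: [3.142, -0.0, -0.233]
force: [-0.4, -0.3, -0.1]
grip_width: 0.0604
grip_force: 0.0
```

>>> step_arm(
  plan=[
    {"dx":0,"dy":0,"dz":-0.15,"rx":0,"ry":0,"rz":0,"claw":0.36},
    {"dx":0,"dy":0,"dz":-0.3,"rx":0,"ry":0,"rz":0,"claw":0.36},
    {"dx":0,"dy":0,"dz":-0.3,"rx":0,"ry":0,"rz":0,"claw":0.36},
    {"dx":-0.3,"dy":0,"dz":-0.3,"rx":0,"ry":0,"rz":0,"claw":0.36},
    {"dx":-0.4,"dy":0,"dz":0,"rx":0,"ry":0,"rz":0,"claw":0.36},
    {"dx":0,"dy":0,"dz":0,"rx":0,"ry":0,"rz":0,"claw":0.36},
    {"dx":0,"dy":0,"dz":0,"rx":0,"ry":0,"rz":0,"claw":0.36},
    {"dx":0,"dy":0,"dz":0,"rx":0,"ry":0,"rz":0,"claw":0.36},
  ],
)

```text
time_s: 17.25
ee_pos: [0.4948, 0.2117, 0.1859]
eef_rot: [-3.141, -0.001, -0.233]
force: [0.6, 0.0, -0.3]
grip_width: 0.0598
grip_force: 0.0
```

```bash
python3 knob.py w6 2>/dev/null
```

```text
17.3 [0.49484547 0.21154292 0.1855678 ] [-3.14155655e+00 -1.71564360e-04 -2.33635568e-01] [ 3.35948274e-01  3.06541455e-01  1.60089697e+00 -6.58154412e-05
  1.23399028e+00  2.14040191e+00] 0.06058397770342403
tab 505 [0.62959676 0.17850981 0.087     ]
box 32234 ((565.8151245117188, 194.07095336914062), (161.07586669921875, 160.87803649902344), 23.791027069091797)
bar 2269 ((565.3480834960938, 194.24623107910156), (17.534517288208008, 64.02540588378906), 76.14798736572266)
white 547 [0.57756381 0.19129292] ((565.6016845703125, 194.67794799804688), (15.796754837036133, 63.08525466918945), 75.64077758789062)
pointer -13.591223167705708
tabdir -13.762509658946007 0.06614776963148464
line 520 [0.57939146 0.19077815] -13.513098 offset of tab from line mm -0.19736163284348684 knobctr 0.0905830541096293
tabrect ((629.5220336914062, 178.47836303710938), (11.715021133422852, 15.933760643005371), 76.58785247802734)
well ((565.617431640625, 194.13092041015625), 55.048179626464844)
```

View pics/w6.png

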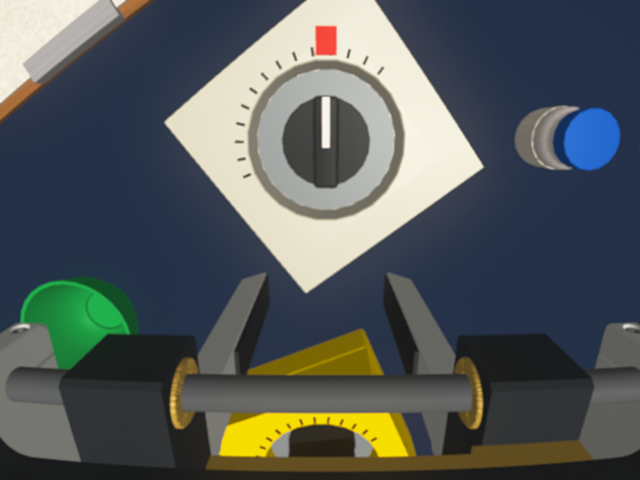

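The pointer at (326,97–148) now lines up with the tab at (326,40), within about 0.2°. I check the shutter numerically one last time, then hand in.

```bash
python3 - <<'E'
from h import *
from station import hand_in
c=viewer.camera("side"); W=world(c)[190:258,244:348].reshape(-1,3); Q=W[W[:,2]>.088]
r=cv2.minAreaRect((Q[:,:2]*1000).astype(np.float32)); print(r, "start 607.3,-202.7; travel mm",np.hypot(r[0][0]-607.3,r[0][1]+202.68))
if 50<np.hypot(r[0][0]-607.3,r[0][1]+202.68)<60: print(hand_in())
E
```

```text
((491.670654296875, 212.24188232421875), (179.52154541015625, 68.74848175048828), 74.40591430664062) start 607.3,-202.7; travel mm 430.7322997166635
```

The gripper got into that region, so I restrict the points to the lamp's area.

```bash
python3 - <<'E'
from h import *
from station import hand_in
for n in("scene","side"):
    c=viewer.camera(n); W=world(c).reshape(-1,3); Q=W[(W[:,2]>.09)&(W[:,2]<.11)&(np.hypot(W[:,0]-.58,W[:,1]+.197)<.09)]
    print(n,len(Q),cv2.minAreaRect((Q[:,:2]*1000).astype(np.float32)) if len(Q)>5 else 0)
    if len(Q)>50:
        r=cv2.minAreaRect((Q[:,:2]*1000).astype(np.float32)); d=np.hypot(r[0][0]-608,r[0][1]+202.5); print(d)
        if 51<d<59: print(hand_in()); break
E
```

```text
scene 176 ((556.615234375, -187.75958251953125), (62.74081039428711, 23.215974807739258), 74.96981811523438)
53.457216966792146
the job is handed in; nothing more can be done
None
```

The job is handed in: the shutter is at its middle stop with amber over the port, the knob pointer is within about 0.2° of the tab's middle, the gripper is clear of everything, and nothing went near the cast, jar or bowl.

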